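# Push the strata block home between freshly glued rails

### The arm

A 6-joint arm with a two-finger parallel gripper is mounted at the origin on a cart in front of the work surface, level with it; the furniture and walls round the work are solid. World frame = base frame: x ahead of the robot, y to its left, z up, the work surface at z = 0. Lengths are in m, angles in rad, forces in N, time in s.
With the tool pointing down it reaches from about 0.35 to 0.8 m from the base axis. Payload 7.3 kg.
Tool frame: the origin (TCP) lies between the finger pads; the fingertips stand 22 mm ahead of it and the grasp point (between the pads) lies 3 mm ahead of it; z points along the fingers, y is the line along which they close (so a half turn about z gives the same grasp; the last joint's range is limited). The gripper opens to 85 mm and grips with 20 to 120 N. Pads are 22 mm wide; open, the fingers measure 114 mm over their backs; the gripper's body (76 mm by 85 mm) begins 54 mm behind the grasp point. The pads swing forward as they close: fully open they stand 13 mm farther back than shut.
Start: joints at [-1.458, 0.342, 1.524, -0, 1.275, -0.146], TCP at [0.134, -0.508, 0.253] pointing down, gripper open.
Joint ranges: [-2.53, 2.53], [-0.77, 2.02], [0.04, 2.7], [-1, 4.14], [0.28, 2.66], [-3.11, 3.11]. Speed limits (rad/s): [2.57, 2.57, 3.14, 3.14, 3.14, 3.14].

### API

Orientations are given as a unit quaternion [w, x, y, z].
In Python, from station import read_state, camera, finish_job gives the robot as it stands.
- The arm moves only by the tool move_arm, never from a script. Its argument "deltas" is a list of rows, each a list of 4 numbers: the shift along the tool's x, y, z in m, then the turn about the tool's z in rad. A call has 1 to 8 rows; each row is the pose to reach, as a shift and turn from the pose commanded when the call began, along the tool's axes at that moment; what a row does not reach only later rows make up. A row lasts 1/8 s, in which the tool goes at most 62.5 mm and 10.7 degrees, less where a joint would pass 70% of its speed; a pose out of reach is approached as far as the arm can. A call with a gripper value outside its range is refused whole. "hand" is the finger opening in m, from 0 to 0.0854, set as the call begins (left out, the last holds). The fingers move at their own pace and stop on an object; "grip_force" is the grip in N (left out, the last holds). Time passes only in rows, so rows that repeat a pose let the fingers close. It gives the time, the measured TCP pose, the force, the opening and the grip force at its end, in the units of the state.
- read_state(): the state, without advancing time (a new reading comes with each control period).
- camera(name): name is "scene" or "top" or "wrist"; returns a dict with "pixels" (384x512x3 uint8, red, green, blue), "range_z" (384x512 float32, m along the optical axis (not along the pixel's ray), 0 where there is no reading), "camera_matrix" (3x3 intrinsics, pixels), "rvec" (rotation vector, rad) and "tvec" (3), from world to camera coordinates, as OpenCV has them. Camera axes: x right, y down, z forward; pixel columns grow to the right and rows downward; lengths in m; the calibration is good to about 2 mm. A picture is of the moment at which its call begins.
- finish_job(): hands the job in; it is judged then, once.
The state is a dict: "clock": time; "joint_positions": joint angles; "qd": joint speeds; "effort": joint torques, N m; "tool_pos": TCP position; "tool_rot": TCP orientation; "contact_force": force on the tool from outside, world axes, zero at the start; "moment": the same for the moment, N m; "grip_width": finger opening in m; "finger_force": force on a finger pad.
Only numpy, scipy, OpenCV 4.12 (cv2) and the standard library are available. Lean on these libraries where they do the work, as an engineer would, in place of code of your own. Each camera call takes 0.05 s, during which the arm holds its last target. There are 200 camera calls.

### The job

Push the loose layered wooden block along the worktop and down the lane between the two low guide rails, until its leading end rests flat against the matching block fixed at the end of the lane, so that the layers of the model run on. The rails are freshly glued: neither the block nor the robot may touch either of them. Keep the block flat on the worktop, never lifting, tipping or carrying it, leave the two stones and the hand lens around the guide where they are, and draw back when it is home.

Things in the scene. Friction and masses are not known exactly. Their poses are not given: they have to be found in the camera images.
- loose_block: Loose block to push: layers of brown and tan wood, 95 long (x) x 55 wide (y) x 45 mm high, 0.15 to 0.3 kg. Origin: centre of its underside; z up. Starts flat on the worktop, centre 95 to 125 mm before the lane's mouth and up to 40 mm to either side of the lane's middle line, x within 0.35 rad of the guide's x. Home: centre at x = 0.1175 m, y = 0 of the guide.
- guide: Fixed guide, its place and yaw vary: two rails and a cross bar (22 mm thick, 30 mm high) at the closed end; no floor, the block slides on the worktop. Origin: on the worktop, middle of the lane's open mouth; x runs along the lane's middle line into it (roughly from the robot's left to its right), y across the lane, away from the robot, z up. Lane 76 mm wide.
- rail_far: Straight wooden rail farther from the robot, 14 mm thick, 18 mm high, from guide x = 0 (mouth) to x = 0.262 m, inner face at guide y = +0.038 m. Same origin and axes as the guide. Freshly glued: not to be touched.
- rail_near: The same kind of rail nearer the robot (14 mm thick, 18 mm high, 262 mm long), inner face at guide y = -0.038 m. Same origin and axes as the guide. Freshly glued: not to be touched.
- fixed_block: The matching layered block, 95 x 55 x 45 mm, fixed at the closed end of the lane; origin: centre of its underside, at x = 0.2125, y = 0 of the guide, same axes. May be pressed against.
- stop_face (a point): Centre of the fixed block's face that looks towards the mouth (guide x = 0.165, 22.5 mm above the worktop), which the loose block's leading end must meet. Axes as the guide.
- quartz: Bystander: pale yellow stone, 59 x 68 x 57 mm, loose, beside the lane on the far side, its middle 0.11 to 0.13 m from the lane's middle line. Origin: centre of its underside.
- feldspar: Bystander: small pink stone, 51 x 57 x 42 mm, loose, beside the closed part of the lane on the far side, 0.095 to 0.12 m from the middle line. Origin: centre of its underside.
- lens: Bystander: small brass-coloured folding hand lens lying open, 27 x 70 x 10 mm, loose, just beyond the cross bar at the closed end of the lane. Origin: centre of its underside.
Things that resemble listed ones, but are neither listed nor needed, are in the scene too. What is shaped like the loose_block but green is not meant.

How it is judged:
By the outcome, as a careful person would: the job done as asked, in the order asked, and still so for the second after the job is handed in, with the robot touching nothing.
It also fails if it takes over 56 s, if anything falls off the work surface, if the arm or the gripper's body presses on something with over 40 N, if the wrist force passes 120 N, or if a joint passes its speed limit or range.

## Working session

There is one attempt and no reset: what is moved stays moved. The work goes in short steps, Python scripts to look and compute and a tool call to move; the robot and the scene stay as the last step left them, time stands still between calls to the robot, and variables do not carry over. Pictures are saved under pics/ and viewed, at most 10 in all, crops included, and the job is handed in when it is done.

Besides the shell and the picture viewer there is one more tool, called after ">>>" by a JSON object that holds its "api" and its "payload", one argument or row to a line. move_arm: Moves the arm, as the interface text tells. Its arguments: {"type":"object","properties":{"deltas":{"type":"array","items":{"type":"array","items":{"type":"number"}}},"hand":{"type":"number"},"grip_force":{"type":"number"}},"required":["deltas"]}

```bash
mkdir -p pics; cat > h.py <<'E'
import numpy as np, cv2, pickle
from station import read_state, camera, finish_job
def cam(n):
    c=camera(n); R=cv2.Rodrigues(np.array(c["rvec"],float))[0]; c["R"]=R; c["t"]=np.array(c["tvec"],float).reshape(3); c["K"]=np.array(c["camera_matrix"],float); return c
def ray(c,uv,z):
    uv=np.atleast_2d(np.array(uv,float)); d=np.c_[uv,np.ones(len(uv))]@np.linalg.inv(c["K"]).T@c["R"]; o=-c["R"].T@c["t"]
    return o+d*((z-o[2])/d[:,2:3])
def cloud(c):
    h,w=c["range_z"].shape; v,u=np.mgrid[:h,:w]; z=c["range_z"]
    p=np.stack([u,v,np.ones_like(u)],-1).reshape(-1,3)@np.linalg.inv(c["K"]).T*z.reshape(-1,1)
    return ((p-c["t"])@c["R"]).reshape(h,w,3)
def proj(c,P): return cv2.projectPoints(np.array(P,float).reshape(-1,3),c["rvec"],c["tvec"],c["K"],None)[0].reshape(-1,2)
def save(n,im): cv2.imwrite("pics/"+n,cv2.cvtColor(im,cv2.COLOR_RGB2BGR))
E
python3 - <<'E'
from h import *
t=cam("top"); s=cam("scene")
save("top0.png",cv2.resize(t["pixels"],(800,600))); save("scene0.png",s["pixels"])
print(-t["R"].T@t["t"],-s["R"].T@s["t"],t["K"][0,0]); s=read_state(); print(s)
E
```

```text
[0.50546622 0.04098678 0.93861282] [0.29161895 0.58939525 0.75151332] 358.4130396849165
{'clock': 0.1, 'joint_positions': array([-1.45800450e+00,  3.42619558e-01,  1.52488202e+00,  1.74762332e-05,
        1.27541104e+00, -1.46004396e-01]), 'qd': array([ 8.16652161e-05, -1.75824248e-03, -2.75902999e-03, -9.18820380e-05,
       -8.54639379e-04, -1.49544284e-03]), 'effort': array([ 2.32326776e-03, -4.34444940e+01, -2.46491414e+01, -1.95768571e-04,
        4.64800629e-03,  4.88522716e-06]), 'tool_pos': array([ 0.13434488, -0.507196  ,  0.2527266 ]), 'tool_rot': array([-6.59752244e-04,  9.91639852e-01,  1.29034753e-01,  1.93161818e-05]), 'contact_force': array([-0.51544222,  0.23731665,  0.7697969 ]), 'moment': array([ 0.02009825, -0.03215128, -0.02640772]), 'finger_force': 0.0, 'grip_width': 0.08529004512346423}
```

View pics/top0.png

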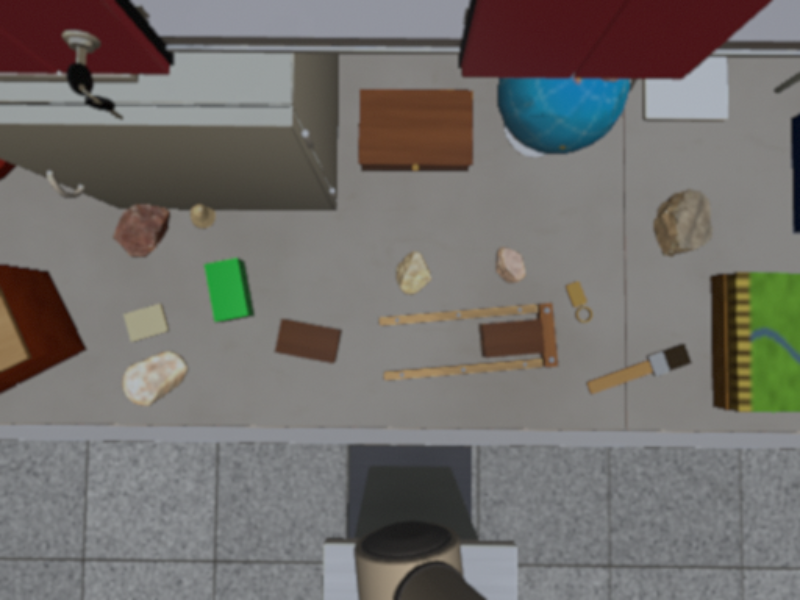

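View pics/scene0.png

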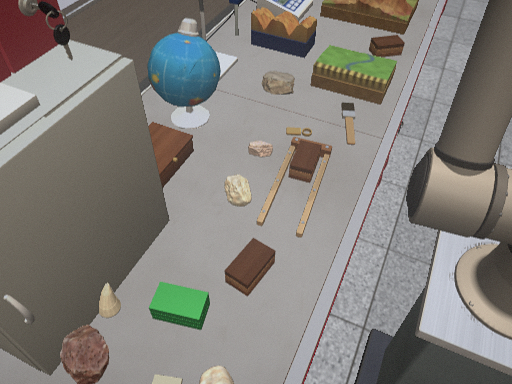

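The top picture (800x600) shows the brown loose block at (308,341), left of the mouth. The guide's rails run from (385,320) and (388,377) to the cross bar at (548,335), with the fixed block at (512,338). Quartz is at (413,272), feldspar at (510,264) and the lens at (578,300). The other block-shaped thing, at (228,290), is green and so not meant. In the scene view the loose block is at (250,267), the green one at (180,305).

```bash
cat >> h.py <<'E'
def rect(P):
    r=cv2.minAreaRect((P[:,:2]*1000).astype(np.float32)); return np.array(r[0])/1000,r[1],r[2],cv2.boxPoints(r)/1000
def blk(c,P,roi=None,lo=.038,hi=.055):
    hsv=cv2.cvtColor(c["pixels"],cv2.COLOR_RGB2HSV)
    return (P[...,2]>lo)&(P[...,2]<hi)
def topblobs(c):
    "brown tops: mask by colour, then cast contour on z=.045"
    P=cloud(c); m=((P[...,2]>.036)&(P[...,2]<.054)&(P[...,0]>.3)&(P[...,0]<.7)).astype(np.uint8)
    n,l,st,ce=cv2.connectedComponentsWithStats(m)
    out=[]
    for i in range(1,n):
        if st[i,4]<150: continue
        cn=max(cv2.findContours((l==i).astype(np.uint8),0,1)[0],key=len).reshape(-1,2)
        out.append((ce[i],st[i,4],rect(ray(c,cn,.045)),np.median(P[l==i][:,2]),c["pixels"][l==i].mean(0)))
    return out
E
python3 - <<'E'
from h import *
np.set_printoptions(precision=4,suppress=True)
t=cam("top")
for b in topblobs(t): print(b[0],b[1],b[2][0],b[2][1],b[2][2],b[3],b[4])
P=cloud(t)
hsv=cv2.cvtColor(t["pixels"],cv2.COLOR_RGB2HSV)
for p in [(245,205),(247,241),(300,200),(300,236),(350,213),(327,216),(197,218)]: print(p,hsv[p[1],p[0]],P[p[1],p[0]])
# rails
m=((hsv[...,0]>8)&(hsv[...,0]<25)&(hsv[...,1]>70)&(hsv[...,2]>140)).astype(np.uint8)
n,l,st,ce=cv2.connectedComponentsWithStats(m)
for i in range(1,n):
    if st[i,4]<60: continue
    cn=max(cv2.findContours((l==i).astype(np.uint8),0,1)[0],key=len).reshape(-1,2)
    r=rect(ray(t,cn,.018)); print(ce[i],st[i],r[0],r[1],r[2],np.median(P[l==i][:,2])); print(r[3])
save("crop0.png",cv2.resize(t["pixels"][140:270,110:400],None,fx=2.7,fy=2.7,interpolation=cv2.INTER_CUBIC))
E
```

```text
[107.7672 141.4135] 769 [0.6611 0.3291] (81.1051254272461, 365.9276123046875) 0.5817252397537231 0.046529779276638976 [93.9961 74.238  64.3407]
[439.    148.098] 541 [ 0.6651 -0.4265] (68.12098693847656, 67.96836853027344) 0.5842505693435669 0.041447795938784615 [121.4917 111.7523  96.085 ]
[265.2477 172.1055] 218 [0.6026 0.0122] (47.74365234375, 45.01181411743164) 0.6165394186973572 0.04624097619054205 [160.9037 152.6927 127.4633]
[144.4629 185.0035] 862 [0.563  0.3155] (95.16957092285156, 57.55182647705078) 11.800854682922363 0.045449828900434336 [ 42.5255 152.406   62.442 ]
[ 30.2484 208.4088] 318 [0.4875 0.6013] (102.52879333496094, 195.7018280029297) 78.27496337890625 0.045130956289148774 [54.1447 18.6541  6.4277]
[464.2688 218.2506] 439 [ 0.4888 -0.4809] (215.47988891601562, 14.895989418029785) 0.015280342660844326 0.04449900087130748 [65.3827 46.9112 22.1936]
[196.1398 217.9518] 851 [0.4822 0.1851] (95.48735046386719, 55.01963806152344) 79.56342315673828 0.045361152061839646 [84.0517 59.6722 47.0235]
[328.0502 216.2007] 857 [ 0.4901 -0.143 ] (54.982933044433594, 96.03993225097
[... 1360 characters left out ...]
0.5208 -0.0572]
 [ 0.5333 -0.0561]
 [ 0.5243  0.0397]]
[313.8598 234.3645] [297 231  38   8 107] [ 0.4424 -0.117 ] (11.61258316040039, 94.63890838623047) 5.396936416625977 0.018266690719838097
[[ 0.4322 -0.0705]
 [ 0.4411 -0.1647]
 [ 0.4527 -0.1636]
 [ 0.4438 -0.0694]]
[396.6667 241.284 ] [378 232  38  19 243] [ 0.4281 -0.3233] (17.566823959350586, 99.6559829711914) 18.929405212402344 0.010499465748607106
[[ 0.4036 -0.279 ]
 [ 0.4359 -0.3733]
 [ 0.4526 -0.3676]
 [ 0.4202 -0.2733]]
[275.3663 238.    ] [258 235  37   7 172] [ 0.4329 -0.0158] (12.457618713378906, 92.9696044921875) 5.396941661834717 0.018489717827504637
[[ 0.4223  0.0299]
 [ 0.4311 -0.0627]
 [ 0.4435 -0.0615]
 [ 0.4347  0.031 ]]
```

View pics/crop0.png

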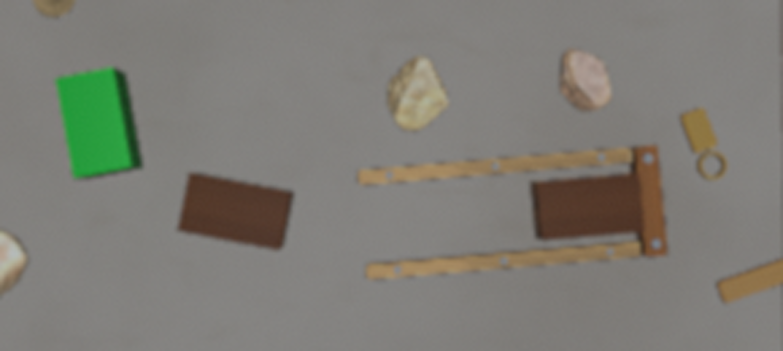

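The crop confirms it: brown loose block at crop (236,211), green decoy at (100,122). The far-face plan is to square the block up with a flat two-finger push towards the robot, then push it down the lane from behind.

```bash
cat >> h.py <<'E'
np.set_printoptions(precision=4,suppress=True)
from scipy.spatial.transform import Rotation as Ro
TH=.095; e=np.array([np.sin(TH),-np.cos(TH)]); n=np.array([np.cos(TH),np.sin(TH)])
O=n*.4743-e*.0236
def g2w(x,y): return O+x*e+y*n
def w2g(p): d=np.asarray(p)[...,:2]-O; return np.stack([d@e,d@n],-1)
def deltas(gx,gy,z,ydir):
    "ydir: angle of tool y in guide frame"
    s=read_state(); q=s["tool_rot"]; R=Ro.from_quat([q[1],q[2],q[3],q[0]]).as_matrix()
    d=R.T@(np.r_[g2w(gx,gy),z]-s["tool_pos"])
    yd=np.cos(ydir)*e+np.sin(ydir)*n; c=R[:2,1]
    a=np.arctan2(c[0]*yd[1]-c[1]*yd[0],c@yd)
    print("delta",d,"turn",-a,"now g",w2g(s["tool_pos"]),s["tool_pos"][2],"R",R.round(3).tolist())
def loose(c):
    b=min(topblobs(c),key=lambda b:abs(b[0][0]-0)*0+np.linalg.norm(b[4]-[84,59,46])+1000*(w2g(b[2][0])[0]>.15))
    bx=w2g(b[2][3]); L=[(bx[1]-bx[0]),(bx[2]-bx[1])]; L=max(L,key=np.linalg.norm); L=L*np.sign(L[0])
    print("loose g",bx.mean(0),"yaw",np.arctan2(L[1],L[0]),b[2][1],b[1])
E
python3 - <<'E'
from h import *
t=cam("top"); loose(t)
P=cloud(t); print("stuff near far side above 60mm:"); g=w2g(P); m=(P[...,2]>.06)&(abs(g[...,0]+.12)<.12)&(g[...,1]<.25)&(g[...,1]>-.1); print(g[m].min(0) if m.any() else None)
deltas(-.122,.1,.25,0)
deltas(-.122,.1,.04,0)
E
```

```text
loose g [-0.1149  0.0233] yaw -0.2771540941594739 (95.48735809326172, 55.01961898803711) 848
stuff near far side above 60mm:
[-0.2175  0.2185]
delta [ 0.5903 -0.5748  0.0035] turn 0.1637964898677866 now g [ 0.5413 -0.3887] 0.2528779866275544 R [[0.967, 0.256, -0.0], [0.256, -0.967, 0.001], [0.0, -0.001, -1.0]]
delta [ 0.5903 -0.5746  0.2135] turn 0.1637964898677866 now g [ 0.5413 -0.3887] 0.2528779866275544 R [[0.967, 0.256, -0.0], [0.256, -0.967, 0.001], [0.0, -0.001, -1.0]]
```

>>> {"api": "move_arm", "payload": {
  "deltas": [
    [0.04, -0.039, 0, 0.02],
    [0.08, -0.078, 0, 0.04],
    [0.12, -0.117, 0, 0.06],
    [0.16, -0.156, 0, 0.08],
    [0.2, -0.195, 0, 0.1],
    [0.24, -0.234, 0, 0.12],
    [0.28, -0.273, 0, 0.14],
    [0.32, -0.312, 0, 0.163]
  ],
  "hand": 0.05
}}

```text
clock: 1.2
tool_pos: [0.3645, -0.1224, 0.2535]
tool_rot: [0.0, 0.999, 0.047, 0.0]
contact_force: [0.2, -0.2, -0.7]
grip_width: 0.05
finger_force: 0.0
```

```bash
python3 -c "
from h import *
deltas(-.122,.1,.15,0); print(read_state()['joint_positions'],read_state()['clock'],read_state()['grip_width'])"
```

```text
delta [ 0.2229 -0.3021  0.1034] turn -0.00016535919679442045 now g [ 0.18  -0.123] 0.25346450329952785 R [[0.996, 0.095, 0.001], [0.095, -0.996, -0.0], [0.001, 0.001, -1.0]]
[-0.5239  0.0802  1.8662 -0.0001  1.1944  0.9521] 1.2 0.05002595144018099
```

>>> {"api": "move_arm", "payload": {
  "deltas": [
    [0.035, -0.043, 0, 0],
    [0.07, -0.087, 0, 0],
    [0.105, -0.13, 0, 0],
    [0.14, -0.173, 0, 0],
    [0.175, -0.217, 0, 0],
    [0.21, -0.26, 0.03, 0],
    [0.223, -0.302, 0.07, 0],
    [0.223, -0.302, 0.1, 0]
  ]
}}

```text
clock: 2.2
tool_pos: [0.5565, 0.2008, 0.1508]
tool_rot: [-0.0, 0.999, 0.05, -0.001]
contact_force: [0.8, -0.2, -0.3]
grip_width: 0.0499
finger_force: 0.0
```

```bash
python3 -c "
from h import *
deltas(-.122,.1,.032,0); print(read_state()['joint_positions'])"
```

```text
delta [0.0014 0.0016 0.1188] turn 0.004432376879723524 now g [-0.1235  0.0988] 0.15077121577313682 R [[0.995, 0.099, -0.002], [0.099, -0.995, 0.0], [-0.002, -0.0, -1.0]]
[0.2166 0.5573 1.4737 0.0006 1.1123 1.6877]
```

>>> {"api": "move_arm", "payload": {
  "deltas": [
    [0, 0, 0.04, 0],
    [0, 0, 0.075, 0],
    [0, 0, 0.1, 0],
    [0, 0, 0.115, 0],
    [0, 0, 0.118, 0],
    [0, 0, 0.118, 0]
  ]
}}

```text
clock: 2.95
tool_pos: [0.5575, 0.198, 0.0359]
tool_rot: [-0.0, 0.999, 0.048, 0.001]
contact_force: [-0.4, -0.6, -0.5]
grip_width: 0.0499
finger_force: 0.0
```

```bash
python3 - <<'E'
from h import *
deltas(-.122,.0385,.032,0)
s=cam("scene"); a=s["pixels"][150:384,120:420]; save("s1.png",cv2.resize(a,None,fx=2.5,fy=2.5,interpolation=cv2.INTER_CUBIC))
E
```

```text
delta [-0.0609 -0.0014  0.0038] turn 0.0007614541426283282 now g [-0.1206  0.0994] 0.035913482693967234 R [[0.995, 0.096, 0.001], [0.096, -0.995, 0.0], [0.001, -0.0, -1.0]]
```

View pics/s1.png

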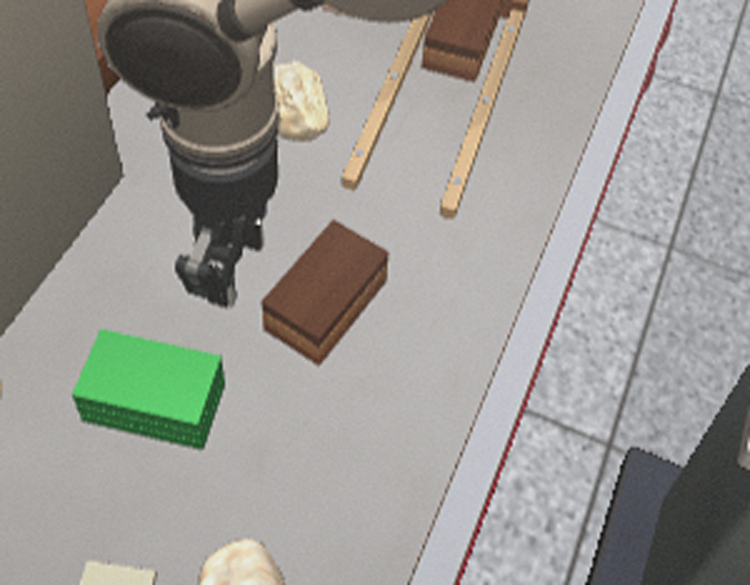

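The gripper, at crop (225,270), stands clear on the far side of the block. Now for the push towards the robot.

>>> {"api": "move_arm", "payload": {
  "deltas": [
    [-0.008, 0, 0.003, 0],
    [-0.016, 0, 0.003, 0],
    [-0.022, 0, 0.003, 0],
    [-0.027, 0, 0.003, 0],
    [-0.032, 0, 0.003, 0],
    [-0.037, 0, 0.003, 0],
    [-0.042, 0, 0.003, 0],
    [-0.047, 0, 0.003, 0]
  ]
}}

```text
clock: 4.0
tool_pos: [0.5099, 0.1934, 0.0323]
tool_rot: [0.0, 0.999, 0.048, 0.0]
contact_force: [0.4, 0.4, 1.0]
grip_width: 0.0502
finger_force: 0.5
```

```bash
python3 - <<'E'
from h import *
deltas(-.122,.0385,.032,0)
t=cam("top"); loose(t)
save("t2.png",cv2.resize(t["pixels"][140:270,150:350],None,fx=4,fy=4,interpolation=cv2.INTER_CUBIC))
E
```

```text
delta [-0.0132 -0.0014  0.0003] turn 0.0007575790147421618 now g [-0.1206  0.0517] 0.03227673792865808 R [[0.995, 0.096, 0.0], [0.096, -0.995, -0.0], [0.0, 0.0, -1.0]]
loose g [-0.0824  0.0092] yaw 1.4871894693735321 (52.0910758972168, 37.390472412109375) 299
```

View pics/t2.png

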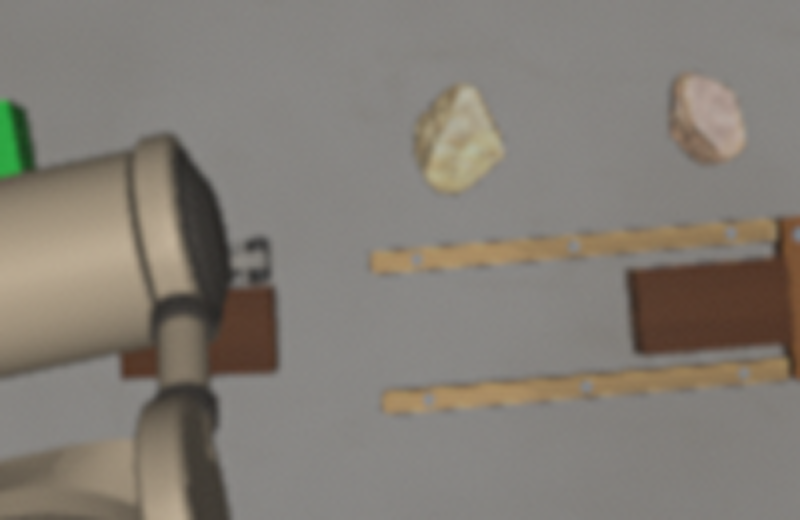

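The block's end is visible at crop (276,330), now nearly square to the lane. About 10 mm more is needed, then back off and measure.

>>> {"api": "move_arm", "payload": {
  "deltas": [
    [-0.004, 0, 0, 0],
    [-0.007, 0, 0, 0],
    [-0.01, 0, 0, 0],
    [-0.01, 0, 0, 0],
    [0.01, 0, 0, 0],
    [0.04, 0, -0.02, 0],
    [0.06, 0, -0.07, 0],
    [0.06, 0, -0.13, 0]
  ]
}}

```text
clock: 5.05
tool_pos: [0.5702, 0.1989, 0.1624]
tool_rot: [0.0, 0.999, 0.048, -0.001]
contact_force: [0.4, -1.0, 0.0]
grip_width: 0.0502
finger_force: 0.0
```

```bash
python3 - <<'E'
from h import *
t=cam("top"); loose(t)
deltas(-.2,.02,.15,np.pi/2)
deltas(-.2,.02,.15,-np.pi/2)
save("t3.png",cv2.resize(t["pixels"][140:270,150:350],None,fx=4,fy=4,interpolation=cv2.INTER_CUBIC))
E
```

```text
loose g [-0.0952  0.0019] yaw 0.006669222489856843 (54.7818717956543, 67.75294494628906) 575
delta [-0.0957 -0.0791  0.0209] turn -1.5700694355955709 now g [-0.1209  0.1155] 0.17194023350113014 R [[0.995, 0.096, 0.011], [0.096, -0.995, 0.002], [0.012, -0.001, -1.0]]
delta [-0.0957 -0.0791  0.0209] turn 1.5715232179942222 now g [-0.1209  0.1155] 0.17194023350113014 R [[0.995, 0.096, 0.011], [0.096, -0.995, 0.002], [0.012, -0.001, -1.0]]
```

>>> {"api": "move_arm", "payload": {
  "deltas": [
    [-0.01, -0.008, 0, -0.17],
    [-0.03, -0.02, 0, -0.34],
    [-0.045, -0.03, 0, -0.51],
    [-0.06, -0.04, 0, -0.68],
    [-0.08, -0.05, 0, -0.85],
    [-0.1, -0.06, 0, -1.02],
    [-0.114, -0.068, 0, -1.19],
    [-0.114, -0.068, 0, -1.36]
  ],
  "hand": 0.024
}}

```text
clock: 6.1
tool_pos: [0.4484, 0.2563, 0.162]
tool_rot: [-0.0, 0.744, 0.668, -0.001]
contact_force: [0.6, -0.3, -0.8]
grip_width: 0.0241
finger_force: 0.0
```

>>> {"api": "move_arm", "payload": {
  "deltas": [
    [0, 0, 0, -0.17],
    [0, 0, 0, -0.21],
    [0, 0, 0, -0.21]
  ]
}}

```text
clock: 6.48
tool_pos: [0.4496, 0.2559, 0.162]
tool_rot: [-0.0, 0.673, 0.74, -0.0]
contact_force: [0.6, 0.4, -0.4]
grip_width: 0.0236
finger_force: 0.0
```

```bash
python3 - <<'E'
from h import *
t=cam("top"); loose(t)
deltas(-.19,.002,.032,np.pi/2); print(read_state()['joint_positions'],read_state()['clock'],read_state()['grip_width'])
E
```

```text
loose g [-0.109   0.0019] yaw 0.0027533554833559905 (54.8876838684082, 95.82857513427734) 847
delta [0.0016 0.0045 0.13  ] turn -0.0009552095100966207 now g [-0.1885 -0.0024] 0.16203802575104095 R [[-0.094, 0.996, -0.001], [0.996, 0.094, -0.0], [-0.0, -0.001, -1.0]]
[ 0.3692  0.4218  1.6763 -0.0001  1.0442  0.2752] 6.525 0.023794953345207773
```

>>> {"api": "move_arm", "payload": {
  "deltas": [
    [0.001, 0.0045, 0.04, 0],
    [0.001, 0.0045, 0.08, 0],
    [0.001, 0.0045, 0.11, 0],
    [0.001, 0.0045, 0.125, 0],
    [0.001, 0.0045, 0.13, 0],
    [0.001, 0.0045, 0.13, 0]
  ]
}}

```text
clock: 7.28
tool_pos: [0.4548, 0.2575, 0.0328]
tool_rot: [0.0, 0.673, 0.74, 0.0]
contact_force: [0.2, 0.1, -0.2]
grip_width: 0.0244
finger_force: 0.0
```

```bash
python3 - <<'E'
from h import *
deltas(.059,0,.032,np.pi/2)
s=cam("scene"); save("s4.png",cv2.resize(s["pixels"][150:384,120:420],None,fx=2.5,fy=2.5,interpolation=cv2.INTER_CUBIC))
E
```

```text
delta [-0.2486 -0.0028  0.0007] turn -0.0001862986191209346 now g [-0.1896  0.0028] 0.0327946035711565 R [[-0.095, 0.996, 0.001], [0.996, 0.095, 0.0], [0.0, 0.001, -1.0]]
```

View pics/s4.png

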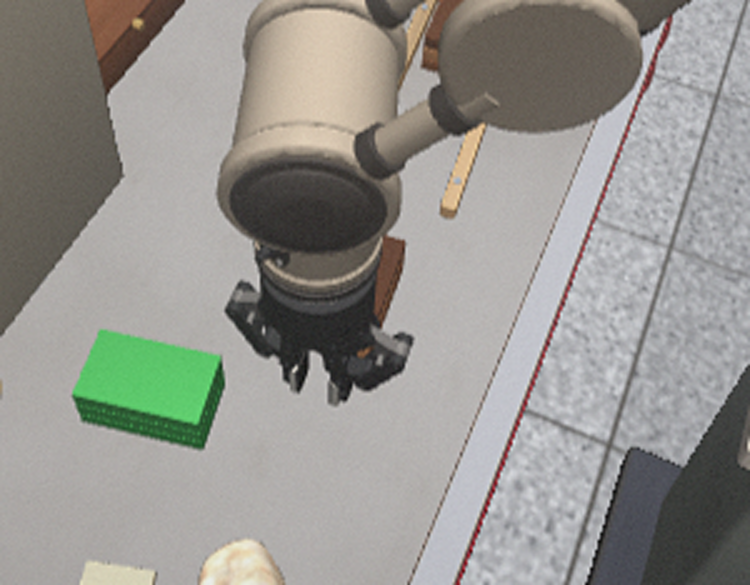

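The gripper stands behind the block with its fingertips at crop (297,388) and (335,400). The knuckles bulge outward at (400,350), so I'll check their height against the rails.

```bash
python3 - <<'E'
from h import *
s=cam("scene"); P=cloud(s); g=w2g(P)
x=g[...,0]; y=g[...,1]-.0028; z=P[...,2]
v=cv2.cvtColor(s["pixels"],cv2.COLOR_RGB2HSV)
for lo,hi in [(.006,.012),(.012,.018),(.018,.024),(.024,.03),(.03,.04),(.04,.05),(.05,.06),(.06,.08),(.08,.1)]:
    m=(z>lo)&(z<hi)&(x>-.24)&(x<-.162)&(abs(y)<.09)&(v[...,1]<60)
    print(lo,m.sum(),(np.percentile(y[m],[2,98]),np.percentile(x[m],[2,98])) if m.any() else "")
E
```

```text
0.006 1 (array([0.0125, 0.0125]), array([-0.1939, -0.1939]))
0.012 14 (array([-0.0197,  0.0208]), array([-0.2016, -0.1839]))
0.018 25 (array([-0.0234,  0.0242]), array([-0.2012, -0.1859]))
0.024 29 (array([-0.0254,  0.0238]), array([-0.2016, -0.1867]))
0.03 52 (array([-0.0253,  0.0247]), array([-0.2022, -0.1831]))
0.04 35 (array([-0.0245,  0.0171]), array([-0.2019, -0.1834]))
0.05 62 (array([-0.0381,  0.035 ]), array([-0.2035, -0.1838]))
0.06 289 (array([-0.0475,  0.0472]), array([-0.2065, -0.1815]))
0.08 242 (array([-0.0574,  0.0586]), array([-0.2078, -0.1902]))
```

Below 50 mm the gripper stays within ±26 mm, so it clears the rails. Pushing now.

>>> {"api": "move_arm", "payload": {
  "deltas": [
    [-0.01, 0, 0, 0],
    [-0.018, 0, 0, 0],
    [-0.023, 0, 0, 0],
    [-0.028, 0, 0, 0],
    [-0.034, 0, 0, 0],
    [-0.041, 0, 0, 0],
    [-0.048, 0, 0, 0],
    [-0.055, 0, 0, 0]
  ]
}}

```text
clock: 8.38
tool_pos: [0.4596, 0.2022, 0.0323]
tool_rot: [0.0, 0.673, 0.74, -0.0]
contact_force: [-0.7, 2.2, 2.4]
grip_width: 0.0242
finger_force: 1.2
```

>>> {"api": "move_arm", "payload": {
  "deltas": [
    [-0.006, 0, 0, 0],
    [-0.012, 0, 0, 0],
    [-0.018, 0, 0, 0],
    [-0.024, -0.0005, 0, 0],
    [-0.03, -0.0005, 0, 0],
    [-0.036, -0.001, 0, 0],
    [-0.04, -0.001, 0, 0],
    [-0.04, -0.001, 0, 0]
  ]
}}

```text
clock: 9.38
tool_pos: [0.4622, 0.1622, 0.0321]
tool_rot: [-0.0, 0.673, 0.74, -0.0]
contact_force: [-0.3, -0.6, -0.9]
grip_width: 0.024
finger_force: 0.0
```

```bash
python3 - <<'E'
from h import *
t=cam("top"); loose(t)
deltas(.059,0,.032,np.pi/2)
save("t5.png",cv2.resize(t["pixels"][140:270,150:350],None,fx=4,fy=4,interpolation=cv2.INTER_CUBIC))
E
```

```text
loose g [-0.0214  0.0008] yaw 0.00013001051167456663 (54.79860305786133, 66.78984832763672) 546
delta [-0.1531 -0.0012  0.0002] turn -0.00020251639013119064 now g [-0.0941  0.0012] 0.03210482328857099 R [[-0.095, 0.996, -0.001], [0.996, 0.095, -0.0], [-0.0, -0.001, -1.0]]
```

View pics/t5.png

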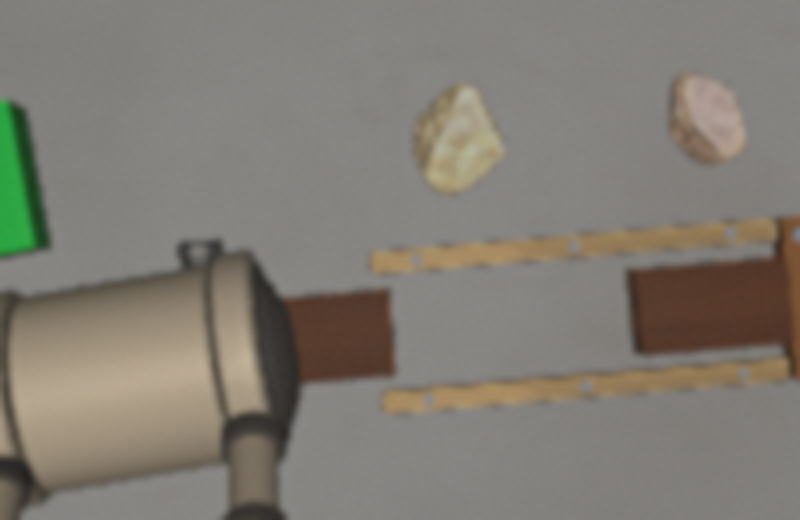

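The block's leading end, at crop (391,333), is entering midway between the rails and square (y +0.8 mm, yaw 0). Continue.

>>> {"api": "move_arm", "payload": {
  "deltas": [
    [-0.006, 0, 0, 0],
    [-0.014, 0, 0, 0],
    [-0.022, 0, 0, 0],
    [-0.03, 0, 0, 0],
    [-0.038, 0, 0, 0],
    [-0.046, 0, 0, 0],
    [-0.053, -0.0005, 0, 0],
    [-0.06, -0.0005, 0, 0]
  ]
}}

```text
clock: 10.42
tool_pos: [0.4675, 0.1024, 0.0323]
tool_rot: [0.0, 0.673, 0.74, -0.0]
contact_force: [0.5, 1.4, -0.7]
grip_width: 0.0241
finger_force: 0.5
```

>>> {"api": "move_arm", "payload": {
  "deltas": [
    [-0.008, 0, 0, 0],
    [-0.016, 0, 0, 0],
    [-0.024, 0, 0, 0],
    [-0.032, 0, 0, 0],
    [-0.04, 0, 0, 0],
    [-0.048, 0, 0, 0],
    [-0.054, 0, 0, 0],
    [-0.058, 0, 0, 0]
  ]
}}

```text
clock: 11.42
tool_pos: [0.4731, 0.0448, 0.0323]
tool_rot: [0.0, 0.673, 0.74, -0.0]
contact_force: [-0.1, 1.8, -0.9]
grip_width: 0.0238
finger_force: 0.6
```

```bash
python3 - <<'E'
from h import *
t=cam("top"); loose(t)
deltas(.059,0,.032,np.pi/2)
for b in topblobs(t):
    if abs(w2g(b[2][0])[1])<.03: print(w2g(b[2][3]),b[1])
E
```

```text
loose g [-0.2413  0.215 ] yaw -0.08484695247409674 (81.1051254272461, 365.9276123046875) 766
delta [-0.0348 -0.0009  0.0003] turn -0.00023089994468356075 now g [0.0242 0.0009] 0.03228573435758268 R [[-0.095, 0.996, 0.0], [0.996, 0.095, -0.0], [-0.0, 0.0, -1.0]]
[[ 0.1641 -0.0276]
 [ 0.2606 -0.0273]
 [ 0.2604  0.0277]
 [ 0.1639  0.0274]] 856
[[-0.3798 -0.0704]
 [-0.3046 -0.0058]
 [-0.3461  0.0426]
 [-0.4213 -0.022 ]] 365
```

>>> {"api": "move_arm", "payload": {
  "deltas": [
    [-0.006, 0, 0, 0],
    [-0.012, 0, 0, 0],
    [-0.018, -0.0005, 0, 0],
    [-0.022, -0.0005, 0, 0],
    [-0.026, -0.001, 0, 0],
    [-0.029, -0.001, 0, 0],
    [-0.031, -0.001, 0, 0],
    [-0.032, -0.001, 0, 0]
  ]
}}

```text
clock: 12.48
tool_pos: [0.4751, 0.0132, 0.0323]
tool_rot: [0.0, 0.673, 0.74, -0.0]
contact_force: [-0.4, 2.1, 1.4]
grip_width: 0.0237
finger_force: 0.9
```

>>> {"api": "move_arm", "payload": {
  "deltas": [
    [-0.0005, 0, 0, 0],
    [-0.001, 0, 0, 0],
    [-0.0015, 0, 0, 0],
    [-0.002, 0, 0, 0]
  ]
}}

```text
clock: 12.98
tool_pos: [0.4753, 0.0112, 0.0323]
tool_rot: [0.0, 0.673, 0.74, -0.0]
contact_force: [-0.4, 2.2, 1.6]
grip_width: 0.0242
finger_force: 1.0
```

>>> {"api": "move_arm", "payload": {
  "deltas": [
    [-0.0005, 0, 0, 0],
    [-0.001, 0, 0, 0],
    [-0.0013, 0, 0, 0]
  ]
}}

```text
clock: 13.35
tool_pos: [0.4754, 0.0099, 0.0323]
tool_rot: [0.0, 0.673, 0.74, -0.0]
contact_force: [-0.6, 1.3, 1.5]
grip_width: 0.024
finger_force: 1.0
```

>>> {"api": "move_arm", "payload": {
  "deltas": [
    [-0.0005, 0, 0, 0],
    [-0.001, 0, 0, 0]
  ]
}}

```text
clock: 13.6
tool_pos: [0.4755, 0.0089, 0.0323]
tool_rot: [0.0, 0.673, 0.74, -0.0]
contact_force: [0.3, 1.7, 2.4]
grip_width: 0.0239
finger_force: 1.1
```

>>> {"api": "move_arm", "payload": {
  "deltas": [
    [-0.0005, 0, 0, 0],
    [-0.001, 0, 0, 0]
  ]
}}

```text
clock: 13.85
tool_pos: [0.4755, 0.0084, 0.0323]
tool_rot: [-0.0, 0.673, 0.74, 0.0]
contact_force: [0.5, 7.8, 1.9]
grip_width: 0.0237
finger_force: 4.1
```

>>> {"api": "move_arm", "payload": {
  "deltas": [
    [-0.0005, 0, 0, 0],
    [-0.001, 0, 0, 0]
  ]
}}

```text
clock: 14.1
tool_pos: [0.4755, 0.0084, 0.0323]
tool_rot: [-0.001, 0.673, 0.74, 0.001]
contact_force: [0.5, 14.0, 2.3]
grip_width: 0.0241
finger_force: 7.3
```

```bash
python3 - <<'E'
from h import *
t=cam("top"); s=read_state(); print(s["contact_force"],w2g(s["tool_pos"]))
for b in topblobs(t):
    g=w2g(b[2][3])
    if abs(g.mean(0)[1])<.03 and g[0,0]>-.2: print(g,b[1])
save("t6.png",cv2.resize(t["pixels"][180:260,230:370],None,fx=5.5,fy=5.5,interpolation=cv2.INTER_CUBIC))
E
```

```text
[ 0.7897 11.5845  3.6638] [ 0.0603 -0.0001]
[[ 0.1748 -0.0276]
 [ 0.2606 -0.0273]
 [ 0.2604  0.0276]
 [ 0.1747  0.0273]] 735
```

View pics/t6.png

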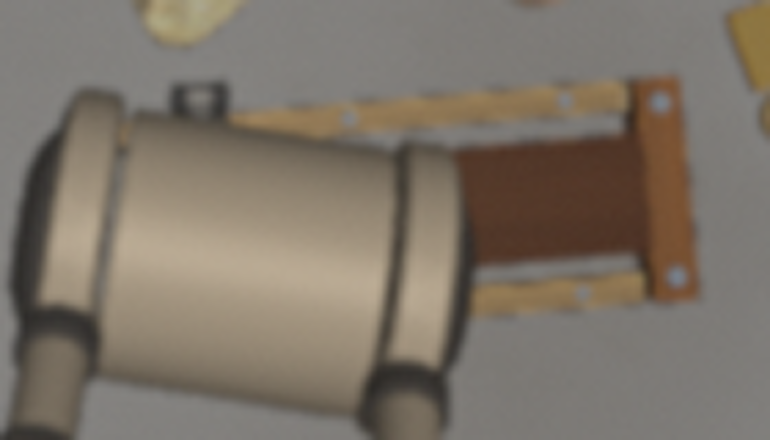

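The arm hides the joint, but the push force rose to 14 N and motion stopped, so the block is home. Draw back and up.

>>> {"api": "move_arm", "payload": {
  "deltas": [
    [0.002, 0, 0, 0],
    [0.01, 0, 0, 0],
    [0.03, 0, 0, 0],
    [0.05, 0, -0.02, 0],
    [0.06, 0, -0.06, 0],
    [0.07, 0, -0.1, 0],
    [0.1, 0, -0.13, 0],
    [0.14, 0, -0.15, 0]
  ]
}}

```text
clock: 15.15
tool_pos: [0.4627, 0.1468, 0.1839]
tool_rot: [0.001, 0.673, 0.739, 0.001]
contact_force: [0.5, -0.0, -0.0]
grip_width: 0.0241
finger_force: 0.0
```

>>> {"api": "move_arm", "payload": {
  "deltas": [
    [0.04, 0, 0, 0],
    [0.08, 0, 0, 0],
    [0.1, 0, 0, 0],
    [0.1, 0, 0, 0]
  ]
}}

```text
clock: 15.65
tool_pos: [0.4524, 0.2469, 0.182]
tool_rot: [0.0, 0.672, 0.741, -0.0]
contact_force: [-0.6, 0.0, -0.1]
grip_width: 0.0241
finger_force: 0.0
```

```bash
python3 - <<'E'
from h import *
t=cam("top"); s=read_state(); print(s["contact_force"],w2g(s["tool_pos"]),s["clock"])
for b in topblobs(t):
    g=w2g(b[2][3])
    if abs(g.mean(0)[1])<.03 and g[0,0]>-.2: print(g,b[1],b[2][1])
save("t7.png",cv2.resize(t["pixels"][160:260,230:390],None,fx=5,fy=5,interpolation=cv2.INTER_CUBIC))
E
```

```text
[ 0.0925  0.7846 -0.859 ] [-0.1784 -0.0005] 15.7
[[ 0.0706 -0.0283]
 [ 0.2606 -0.0274]
 [ 0.2603  0.0277]
 [ 0.0703  0.0268]] 1692 (55.08869552612305, 190.02438354492188)
```

View pics/t7.png

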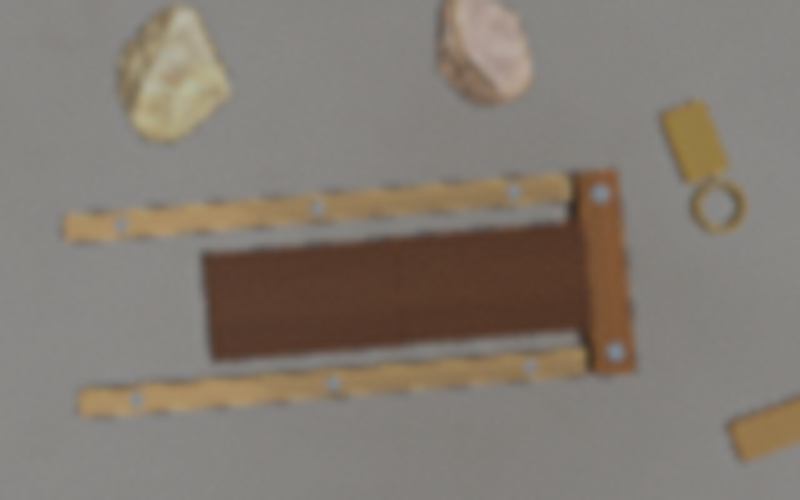

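The two blocks form one continuous 190 x 55 mm rectangle from crop (208,305) to (585,277), seamless and clear of both rails. The stones and lens are where they were.

```bash
python3 -c "
from h import *
print(finish_job())"
```

```text
the job is handed in; nothing more can be done
None
```

The loose block is home, flat against the fixed block with its layers running on. By the final top view it is clear of both rails and the stones and lens are unmoved; the arm is drawn back and the job was handed in at about 16 s.

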